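Set the air valve two turns open and hold it

ROBOT

A 6-joint arm with a two-finger parallel gripper is mounted at the origin on the work surface. World frame = base frame: x ahead of the robot, y to its left, z up, the work surface at z = 0. Lengths are in m, angles in rad, forces in N, time in s.
With the tool pointing down it reaches from about 0.25 to 0.775 m from the base axis. Payload 4 kg.
Tool frame: the origin (TCP) lies at the very end of the fingers, on their centre line; the grasp point (between the pads) lies 19 mm behind it; z points along the fingers, y is the line along which they close (so a half turn about z gives the same grasp; the last joint's range is limited). The gripper opens to 94 mm and grips with 3 to 60 N. Pads are 16 mm wide; open, the fingers measure 119 mm over their backs; the gripper's body (75 mm by 177 mm) begins 78 mm behind the grasp point.
Start: joints at [1.206, 0.087, 1.371, -0, 1.684, -0.103], TCP at [0.142, 0.531, 0.206] pointing down, gripper open.
Joint ranges: [-3.1, 3.1], [-0.76, 2.03], [0.27, 2.55], [-1.08, 4.22], [0.17, 2.65], [-2.57, 2.57]. Speed limits (rad/s): [2.79, 2.79, 3.14, 3.14, 3.14, 3.14].

INTERFACE

Orientations are given as [roll, pitch, yaw] about the fixed x, y, z axes, in that order (R = Rz(yaw) Ry(pitch) Rx(roll)).
In Python, from bench import robot, vision gives the robot as it stands.
- The arm moves only by the shell command python3 -m crank 'ROWS'. ROWS is JSON, a list of rows, each a list of 3 entries, a list of its own where there are three numbers: the closure, from 0 (fully open) to 1 (shut), then the shift along the tool's x, y, z in m, then the turn, a rotation vector about the tool's x, y, z in degrees. A call has 1 to 8 rows; each row shifts and turns the commanded pose from where the row before left it, along the tool's axes as they then stand; what a row does not reach is not made up. A row lasts 1/10 s, in which the tool goes at most 50 mm and 8.59 degrees, less where a joint would pass 70% of its speed; a pose out of reach is approached as far as the arm can. A call with a gripper value outside its range is refused whole. The fingers move at their own pace and stop on an object; the grip force is fixed at half the most. Time passes only in rows, so rows that do not move let the fingers close. It gives the time, the measured TCP pose, the force, the opening and the grip force at its end, in the units of the state.
- robot.get_obs(): the state, without advancing time (a new reading comes with each control period).
- vision.snapshot(name): name is "side" or "top"; returns a dict with "color" (480x640x3 uint8, red, green, blue), "z_map" (480x640 float32, m along the optical axis (not along the pixel's ray), 0 where there is no reading), "fx", "fy", "cx", "cy" (pixels), "dist" ([k1, k2, p1, p2, k3] as OpenCV has them; the pictures are not rectified), "R" (3x3) and "t" (3): a world point X has camera coordinates R X + t. Camera axes: x right, y down, z forward; pixel columns grow to the right and rows downward; lengths in m; the calibration is good to about 2 mm. A picture is of the moment at which its call begins.
- robot.close_job(): hands the job in; it is judged then, once.
The state is a dict: "time": time; "joint_positions": joint angles; "qvel": joint speeds; "joint_torque": joint torques, N m; "tool_pos": TCP position; "ee_rot": TCP orientation; "wrist_force": force on the tool from outside, world axes, zero at the start; "wrist_torque": the same for the moment, N m; "width": finger opening in m; "finger_force": force on a finger pad.
Only numpy, scipy, OpenCV 4.12 (cv2) and the standard library are available. Lean on these libraries where they do the work, as an engineer would, in place of code of your own. Each camera call takes 0.05 s, during which the arm holds its last target. There are 200 camera calls.

TASK

Set the air supply of the inspection bench: take the red handwheel by its black crank handle, screw it clockwise (seen from above) until it is fully closed against its stop, then back it off anticlockwise by exactly two full turns. Finish while still gripping the crank handle between the fingers, holding the wheel still there; do not let go at the end. Leave the turned sample, the ring gauge and the jar around the valve where they stand.

Things in the scene. Friction and masses are not known exactly. Their poses are not given: they have to be found in the camera images.
- valve_wheel (a joint): Opening of the handwheel in rad: 0 = closed, hard against its stop; grows as the wheel turns anticlockwise seen from above; 2 pi per turn, upper stop at 4 turns. It starts 0.3 to 1.1 turns open. The axis is vertical; the wheel does not rise or sink. It takes about 0.12 N m (2 N at the crank handle), stays where it is left and meets its stop abruptly.
- wheel_hub (a point): Point on the wheel's vertical axis, level with the rim's middle, 97 mm above the bench. Red handwheel 132 mm across, rim bar 12 mm thick, three spokes, hub 26 mm wide rising 14 mm above this point. It stands on a blue block 150 x 90 x 45 mm fixed to the bench, with a gauge and a steel pipe below the wheel. Nothing near rises above the wheel but its crank handle.
- crank_handle: Black upright cylinder on the wheel's rim, 24 mm in diameter, 50 mm tall; origin at its centre, 134 mm above the bench, 60 mm from the wheel's axis, 37 mm above the rim's middle; its lower end is 6 mm above the rim's top. It spins freely on its own vertical axis, so a gripper holding it may keep its heading as the wheel turns; it travels a level circle about wheel_hub.
- sample_shaft_mid (a point): Bystander: steel turned sample standing upright, 48 mm across its foot, 55 mm tall; the point is its centre, half-way up. Not to be disturbed.
- ring_gauge_mid (a point): Bystander: dark steel ring gauge lying flat, 66 mm outside, 34 mm bore, 20 mm thick; the point is its centre. Not to be disturbed.
- swab_jar_mid (a point): Bystander: white jar with green cap, 52 mm across, 60 mm tall; the point is its centre. Not to be disturbed.
There are look-alikes about, which are no part of the job. Leave any orange look-alike of the part that bears valve_wheel alone.

How it is judged:
On the way:
1. the wheel is closed against its stop (within 0.1 rad) (value of joint valve_wheel below 0.1 rad), for 0.2 s.
At the end, for the whole second after the job is handed in: Once closed to its stop, the wheel stands still two turns open (12.57 rad, within 0.26 rad), the crank handle is gripped between the fingers (over 2 N; grasp point within 18 mm of its axis, 40 mm of its centre), and the bystanders are within 30 mm of where they stood (value of joint valve_wheel between 12.3064 and 12.8264 rad and velocity of joint valve_wheel between -0.1 and 0.1 rad/s and contact force between the fingers and crank_handle above 2 N and horizontal distance between the grasp point and crank_handle below 0.018 m and distance between the grasp point and crank_handle below 0.04 m and distance of each of sample_shaft_mid, ring_gauge_mid, swab_jar_mid from where it was at the start of the episode below 0.03 m); the arm keeps its last pose, push and grip.
It fails at once if the turned sample is knocked or shifted by more than 30 mm (distance of sample_shaft_mid from where it was at the start of the episode above 0.03 m).
It fails at once if the ring gauge is knocked or shifted by more than 30 mm (distance of ring_gauge_mid from where it was at the start of the episode above 0.03 m).
It fails at once if the jar is knocked or shifted by more than 30 mm (distance of swab_jar_mid from where it was at the start of the episode above 0.03 m).
It also fails if it takes over 67 s, if anything falls off the work surface, if the arm or the gripper's body presses on something with over 40 N, if the wrist force passes 120 N, or if a joint passes its speed limit or range.

## Working session

There is one attempt and no reset: what is moved stays moved. The work goes in short steps, Python scripts to look and compute and a shell command to move; the robot and the scene stay as the last step left them, time stands still between calls to the robot, and variables do not carry over. Pictures are saved under pics/ and viewed, at most 10 in all, crops included, and the job is handed in when it is done.

```bash
mkdir -p pics; ls; python3 - <<'E'
from bench import robot, vision
import cv2,pickle
for n in("top","side"):
    s=vision.snapshot(n); pickle.dump(s,open(f"pics/{n}0.pkl","wb")); cv2.imwrite(f"pics/{n}0.png",s["color"][:,:,::-1])
o=robot.get_obs(); print(o)
E
```

```text
pics
{'time': 0.1, 'joint_positions': array([ 1.20589646e+00,  8.78798285e-02,  1.37206340e+00,  1.45370755e-05,
        1.68358148e+00, -1.03079009e-01]), 'qvel': array([-0.00058267, -0.00098403, -0.00307825,  0.00130793, -0.00047349,
       -0.00121742]), 'joint_torque': array([ 1.85964571e-03, -3.41251695e+01, -3.03301263e+01,  7.21360766e-02,
        3.04278103e-02, -1.14245743e-04]), 'tool_pos': array([0.14217997, 0.53081344, 0.20444205]), 'ee_rot': array([-3.13967234e+00, -2.13173018e-04,  2.87977322e+00]), 'wrist_force': array([ 0.45926252, -0.57579828, -0.56076372]), 'wrist_torque': array([ 0.01326894, -0.02236894, -0.04102254]), 'finger_force': 0.0, 'width': 0.09424232121085661}
```

View pics/top0.png

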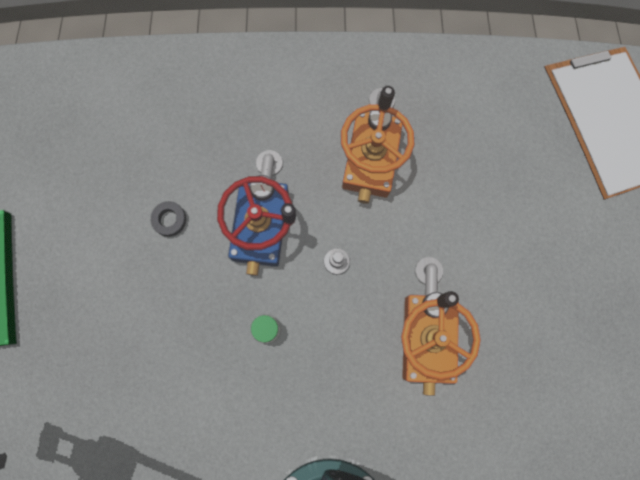

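View pics/side0.png

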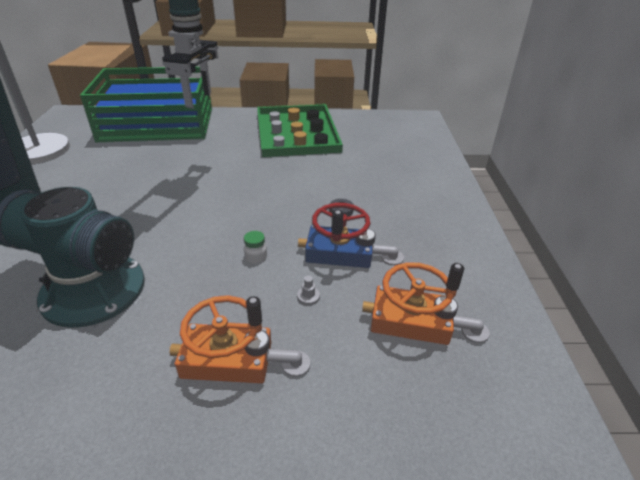

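The top picture shows the red wheel at (255,213) on a blue block, with its black handle at about (289,213). The look-alikes are the orange wheels at (377,138) and (440,338), handles at (387,97) and (448,299). The bystanders are the ring (168,219), the sample (337,260) and the jar (264,329). I choose the red one and check it in an enlarged crop.

```bash
cat > h.py <<'E'
import numpy as np,cv2
def onplane(s,uv,z):
    K=np.array([[s["fx"],0,s["cx"]],[0,s["fy"],s["cy"]],[0,0,1.]])
    p=cv2.undistortPoints(np.array([[uv]],float),K,np.array(s["dist"],float))[0,0]
    R=np.array(s["R"]);d=R.T@[p[0],p[1],1];c=-R.T@np.array(s["t"])
    return c+d*(z-c[2])/d[2]
def pix(s,X):
    K=np.array([[s["fx"],0,s["cx"]],[0,s["fy"],s["cy"]],[0,0,1.]])
    return cv2.projectPoints(np.array([X],float),cv2.Rodrigues(np.array(s["R"]))[0],np.array(s["t"],float),K,np.array(s["dist"],float))[0][0,0]
E
python3 - <<'E'
import pickle,cv2,numpy as np
from h import *
s=pickle.load(open("pics/top0.pkl","rb"))
cv2.imwrite("pics/crop.png",cv2.resize(s["color"][165:275,205:315,::-1],None,fx=5,fy=5,interpolation=cv2.INTER_CUBIC))
a=s["color"].astype(int);m=((a[...,0]>110)&(a[...,1]<70)&(a[...,2]<80)).astype(np.uint8)
c=max(cv2.findContours(m,cv2.RETR_EXTERNAL,cv2.CHAIN_APPROX_NONE)[0],key=len);e=cv2.fitEllipse(cv2.convexHull(c));print(e)
print("hub via rim",onplane(s,e[0],.097))
for n,uv,z in(("handle",(289,213),.159),("jar",(264,329),.06),("ring",(168,219),.02),("sample",(337,258),.05)):print(n,onplane(s,uv,z))
print("cam",-np.array(s["R"]).T@s["t"])
E
```

```text
((254.7445068359375, 212.71884155273438), (71.63282012939453, 74.75237274169922), 63.401283264160156)
hub via rim [0.52509059 0.12516829 0.097     ]
handle [0.50826149 0.0643096  0.159     ]
jar [0.33050069 0.10984556 0.06      ]
ring [0.53388058 0.29693196 0.02      ]
sample [ 0.45449444 -0.01649337  0.05      ]
cam [0.30852676 0.03386289 0.92655384]
```

View pics/crop.png

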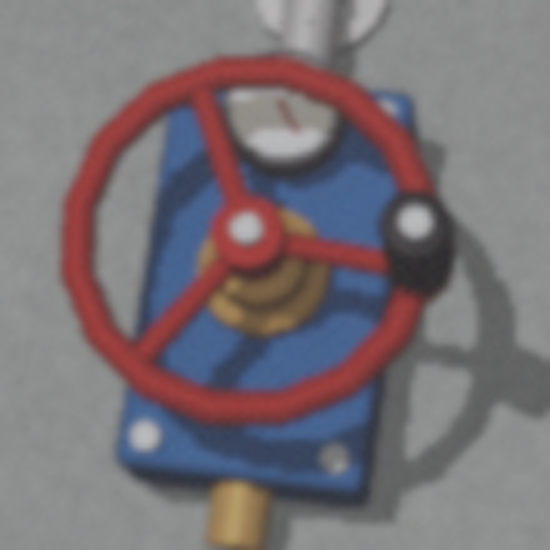

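The crop confirms the choice: red wheel, blue block, hub cap at crop (246,228), handle's top at crop (415,222), i.e. image pixel (288,209.4). That puts the handle at about (0.5146, 0.0661), 60 mm from the hub at (0.525, 0.125) as described. I turn the tool to yaw π, so its x is −X, y is +Y and z is −Z, and fly over at z = 0.2.

```bash
python3 -m crank '[[0,[0,0,0],[0,0,-7.5]],[0,[0,0,0],[0,0,-7.5]],[0,[-0.0266,-0.0332,0],[0,0,0]],[0,[-0.0266,-0.0332,0],[0,0,0]],[0,[-0.0266,-0.0332,0],[0,0,0]],[0,[-0.0266,-0.0332,0],[0,0,0]],[0,[-0.0266,-0.0332,0],[0,0,0]],[0,[-0.0266,-0.0332,0],[0,0,0]]]'; python3 -m crank '[[0,[-0.0266,-0.0332,0],[0,0,0]],[0,[-0.0266,-0.0332,0],[0,0,0]],[0,[-0.0266,-0.0332,0],[0,0,0]],[0,[-0.0266,-0.0332,0],[0,0,0]],[0,[-0.0266,-0.0332,0],[0,0,0]],[0,[-0.0266,-0.0332,0],[0,0,0]],[0,[-0.0266,-0.0332,0],[0,0,0]],[0,[-0.0266,-0.0332,0],[0,0,0]]]'; python3 -m crank '[[0,[0,0,0],[0,0,0]],[0,[0,0,0],[0,0,0]]]'
python3 - <<'E'
from bench import robot, vision
import cv2,pickle
s=vision.snapshot("side"); pickle.dump(s,open("pics/side1.pkl","wb"))
cv2.imwrite("pics/side1.png",cv2.resize(s["color"][120:280,240:440,::-1],None,fx=4,fy=4,interpolation=cv2.INTER_CUBIC))
E
```

```text
time: 0.9
tool_pos: [0.3025, 0.3305, 0.2051]
ee_rot: [-3.141, -0.0, -3.141]
wrist_force: [0.6, 0.1, -0.0]
width: 0.0945
finger_force: 0.0
time: 1.7
tool_pos: [0.5153, 0.0649, 0.205]
ee_rot: [3.141, -0.001, 3.141]
wrist_force: [0.3, 1.0, 0.7]
width: 0.0942
finger_force: 0.0
time: 1.9
tool_pos: [0.5146, 0.0659, 0.2045]
ee_rot: [3.141, -0.002, 3.14]
wrist_force: [-0.4, 0.2, 0.7]
width: 0.0941
finger_force: 0.0
```

View pics/side1.png

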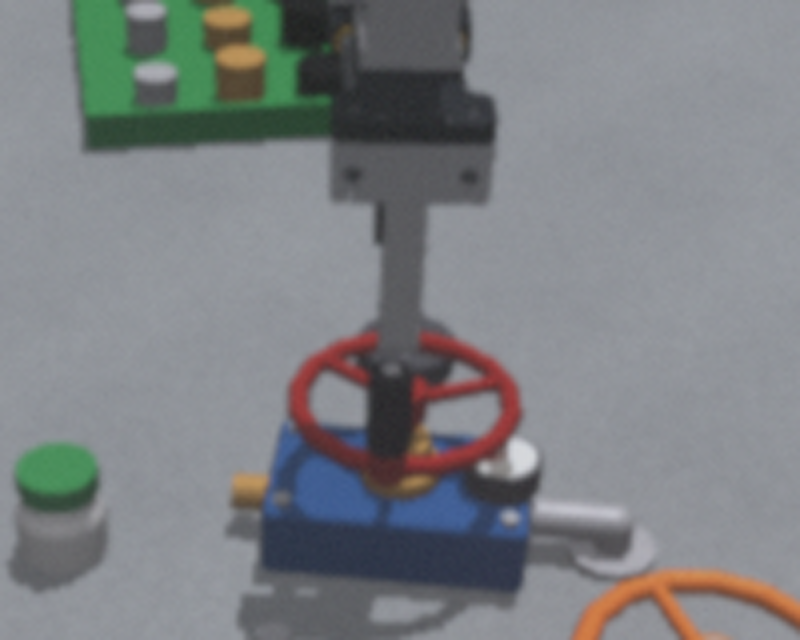

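The side crop shows the open gripper straddling the black handle, whose top is at about crop (392,367), i.e. image pixel (338,211.7). I check this against the top-view estimate, then descend 85 mm and close.

```bash
python3 - <<'E'
import pickle;from h import *
s=pickle.load(open("pics/side1.pkl","rb"));print(onplane(s,(338,211.7),.159), pix(s,(.5146,.0661,.159)))
E
python3 -m crank '[[0,[0,0,0.02],[0,0,0]],[0,[0,0,0.02],[0,0,0]],[0,[0,0,0.02],[0,0,0]],[0,[0,0,0.015],[0,0,0]],[0,[0,0,0.01],[0,0,0]],[0,[0,0,0],[0,0,0]]]'
```

```text
[0.5170864  0.06993581 0.159     ] [336.8374332  212.77116674]
time: 2.55
tool_pos: [0.5135, 0.0671, 0.119]
ee_rot: [3.142, -0.003, -3.14]
wrist_force: [0.5, 0.2, 0.2]
width: 0.0943
finger_force: 0.0
```

```bash
python3 -m crank '[[0.9,[0,0,0],[0,0,0]],[0.9,[0,0,0],[0,0,0]],[0.9,[0,0,0],[0,0,0]],[0.9,[0,0,0],[0,0,0]],[0.9,[0,0,0],[0,0,0]],[0.9,[0,0,0],[0,0,0]],[0.9,[0,0,0],[0,0,0]],[0.9,[0,0,0],[0,0,0]]]'; cat > arc.py <<'E'
import sys,numpy as np
# tool-axis rows (x=-X,y=+Y) along the circle: start deg, step deg, n
a,st,n=map(float,sys.argv[1:4]);H=np.array([.525,.1252])
t=np.radians(a+st*np.arange(int(n)+1));p=.06*np.c_[np.cos(t),np.sin(t)]
for d,q in zip(np.diff(p,axis=0),p[1:]+H):print(f"{-d[0]:.4f},{d[1]:.4f} -> {q.round(4)}")
E
python3 arc.py -100 -10 36
```

```text
time: 3.35
tool_pos: [0.5147, 0.0665, 0.1204]
ee_rot: [3.141, -0.0, 3.142]
wrist_force: [-0.6, -0.1, -0.1]
width: 0.0335
finger_force: 0.0
0.0101,0.0027 -> [0.5045 0.0688]
0.0095,0.0044 -> [0.495  0.0732]
0.0086,0.0060 -> [0.4864 0.0792]
0.0074,0.0074 -> [0.479  0.0866]
0.0060,0.0086 -> [0.473  0.0952]
0.0044,0.0095 -> [0.4686 0.1047]
0.0027,0.0101 -> [0.4659 0.1148]
0.0009,0.0104 -> [0.465  0.1252]
-0.0009,0.0104 -> [0.4659 0.1356]
-0.0027,0.0101 -> [0.4686 0.1457]
-0.0044,0.0095 -> [0.473  0.1552]
-0.0060,0.0086 -> [0.479  0.1638]
-0.0074,0.0074 -> [0.4864 0.1712]
-0.0086,0.0060 -> [0.495  0.1772]
-0.0095,0.0044 -> [0.5045 0.1816]
-0.0101,0.0027 -> [0.5146 0.1843]
-0.0104,0.0009 -> [0.525  0.1852]
-0.0104,-0.0009 -> [0.5354 0.1843]
-0.0101,-0.0027 -> [0.5455 0.1816]
-0.0095,-0.0044 -> [0.555  0.1772]
-0.0086,-0.0060 -> [0.5636 0.1712]
-0.0074,-0.0074 -> [0.571  0.1638]
-0.0060,-0.0086 -> [0.577  0.1552]
-0.0044,-0.0095 -> [0.5814 0.1457]
-0.0027,-0.0101 -> [0.5841 0.1356]
-0.0009,-0.0104 -> [0.585  0.1252]
0.0009,-0.0104 -> [0.5841 0.1148]
0.0027,-0.0101 -> [0.5814 0.1047]
0.0044,-0.0095 -> [0.577  0.0952]
0.0060,-0.0086 -> [0.571  0.0866]
0.0074,-0.0074 -> [0.5636 0.0792]
0.0086,-0.0060 -> [0.555  0.0732]
0.0095,-0.0044 -> [0.5455 0.0688]
0.0101,-0.0027 -> [0.5354 0.0661]
0.0104,-0.0009 -> [0.525  0.0652]
0.0104,0.0009 -> [0.5146 0.0661]
```

```bash
python3 -m crank '[[0.9,[0,0,0],[0,0,0]],[0.9,[0,0,0],[0,0,0]],[0.9,[0,0,0],[0,0,0]],[0.9,[0,0,0],[0,0,0]]]'
```

```text
time: 3.75
tool_pos: [0.5148, 0.067, 0.1204]
ee_rot: [3.141, 0.0, -3.141]
wrist_force: [-0.1, 2.8, -0.3]
width: 0.0235
finger_force: 30.0
```

Gripped at 23.5 mm, 30 N. I turn clockwise the first 80°, which is safe because it starts at least 108° open.

```bash
python3 -m crank '[[0.9,[0.0101,0.0027,0],[0,0,0]],[0.9,[0.0095,0.0044,0],[0,0,0]],[0.9,[0.0086,0.0060,0],[0,0,0]],[0.9,[0.0074,0.0074,0],[0,0,0]],[0.9,[0.0060,0.0086,0],[0,0,0]],[0.9,[0.0044,0.0095,0],[0,0,0]],[0.9,[0.0027,0.0101,0],[0,0,0]],[0.9,[0.0009,0.0104,0],[0,0,0]]]'; python3 -m crank '[[0.9,[0,0,0],[0,0,0]]]'
```

```text
time: 4.55
tool_pos: [0.4662, 0.1246, 0.1205]
ee_rot: [-3.139, 0.005, 3.141]
wrist_force: [7.6, -1.8, -4.2]
width: 0.0236
finger_force: 30.0
time: 4.65
tool_pos: [0.4662, 0.126, 0.1205]
ee_rot: [-3.141, 0.004, -3.141]
wrist_force: [6.5, 1.6, -4.6]
width: 0.0239
finger_force: 30.0
```

```bash
python3 -m crank '[[0.9,[-0.0019,0.0104,0],[0,0,0]],[0.9,[-0.0027,0.0101,0],[0,0,0]],[0.9,[-0.0044,0.0095,0],[0,0,0]],[0.9,[0,0,0],[0,0,0]]]'
```

```text
time: 5.05
tool_pos: [0.4748, 0.1569, 0.1205]
ee_rot: [3.141, 0.001, -3.14]
wrist_force: [4.1, 0.5, -1.2]
width: 0.0238
finger_force: 30.0
```

```bash
python3 -m crank '[[0.9,[-0.0060,0.0086,0],[0,0,0]],[0.9,[-0.0074,0.0074,0],[0,0,0]],[0.9,[0,0,0],[0,0,0]]]'
```

```text
time: 5.35
tool_pos: [0.4887, 0.1728, 0.1205]
ee_rot: [3.14, 0.001, -3.141]
wrist_force: [2.0, 0.6, -0.9]
width: 0.0236
finger_force: 30.0
```

```bash
python3 -m crank '[[0.9,[-0.0086,0.0060,0],[0,0,0]],[0.9,[-0.0095,0.0044,0],[0,0,0]],[0.9,[0,0,0],[0,0,0]]]'
```

```text
time: 5.65
tool_pos: [0.5073, 0.1829, 0.1205]
ee_rot: [3.14, 0.002, -3.141]
wrist_force: [3.3, -0.3, -0.7]
width: 0.0232
finger_force: 30.0
```

```bash
python3 -m crank '[[0.9,[-0.0101,0.0027,0],[0,0,0]],[0.9,[-0.0104,0.0009,0],[0,0,0]],[0.9,[0,0,0],[0,0,0]]]'
```

```text
time: 5.95
tool_pos: [0.5281, 0.1859, 0.1205]
ee_rot: [3.141, 0.002, 3.141]
wrist_force: [2.1, 0.1, -2.0]
width: 0.0238
finger_force: 30.0
```

```bash
python3 -m crank '[[0.9,[-0.0104,-0.0009,0],[0,0,0]],[0.9,[-0.0101,-0.0027,0],[0,0,0]],[0.9,[0,0,0],[0,0,0]]]'
```

```text
time: 6.25
tool_pos: [0.5487, 0.1816, 0.1205]
ee_rot: [3.141, 0.003, 3.141]
wrist_force: [2.1, -0.2, -1.2]
width: 0.0235
finger_force: 30.0
```

Now 70° → 50° → 30°.

```bash
python3 -m crank '[[0.9,[-0.0095,-0.0044,0],[0,0,0]],[0.9,[-0.0086,-0.0060,0],[0,0,0]],[0.9,[0,0,0],[0,0,0]]]'
```

```text
time: 6.55
tool_pos: [0.5666, 0.1703, 0.1205]
ee_rot: [-3.141, 0.002, 3.14]
wrist_force: [2.7, -1.3, -1.3]
width: 0.0234
finger_force: 30.0
```

```bash
python3 -m crank '[[0.9,[-0.0074,-0.0074,0],[0,0,0]],[0.9,[-0.0060,-0.0086,0],[0,0,0]],[0.9,[0,0,0],[0,0,0]]]'
```

```text
time: 6.85
tool_pos: [0.5794, 0.1537, 0.1205]
ee_rot: [-3.14, 0.002, 3.14]
wrist_force: [1.6, -1.3, -0.5]
width: 0.0238
finger_force: 30.0
```

```bash
python3 -m crank '[[0.9,[-0.0044,-0.0095,0],[0,0,0]],[0.9,[-0.0027,-0.0101,0],[0,0,0]],[0.9,[0,0,0],[0,0,0]]]'
```

```text
time: 7.15
tool_pos: [0.5857, 0.1337, 0.1205]
ee_rot: [-3.139, 0.0, 3.14]
wrist_force: [0.9, -2.0, 0.1]
width: 0.0239
finger_force: 30.0
```

```bash
python3 -m crank '[[0.9,[-0.0009,-0.0104,0],[0,0,0]],[0.9,[0.0009,-0.0104,0],[0,0,0]],[0.9,[0,0,0],[0,0,0]]]'
```

```text
time: 7.45
tool_pos: [0.5858, 0.1186, 0.1205]
ee_rot: [3.132, 0.002, -3.14]
wrist_force: [2.8, 11.2, -1.4]
width: 0.0235
finger_force: 30.0
```

Force +11 N in y and the handle lags by 4 mm, so this is probably the stop. I push 4 mm more to confirm and hold.

```bash
python3 -m crank '[[0.9,[0.0005,-0.004,0],[0,0,0]],[0.9,[0,0,0],[0,0,0]],[0.9,[0,0,0],[0,0,0]],[0.9,[0,0,0],[0,0,0]]]'; python3 - <<'E'
import pickle,cv2
from bench import vision
s=vision.snapshot("side"); pickle.dump(s,open("pics/side2.pkl","wb"))
cv2.imwrite("pics/side2.png",cv2.resize(s["color"][120:280,240:440,::-1],None,fx=4,fy=4,interpolation=cv2.INTER_CUBIC))
E
```

```text
time: 7.85
tool_pos: [0.5858, 0.1186, 0.1205]
ee_rot: [3.127, 0.004, -3.137]
wrist_force: [4.8, 19.2, -3.4]
width: 0.0235
finger_force: 30.0
```

View pics/side2.png

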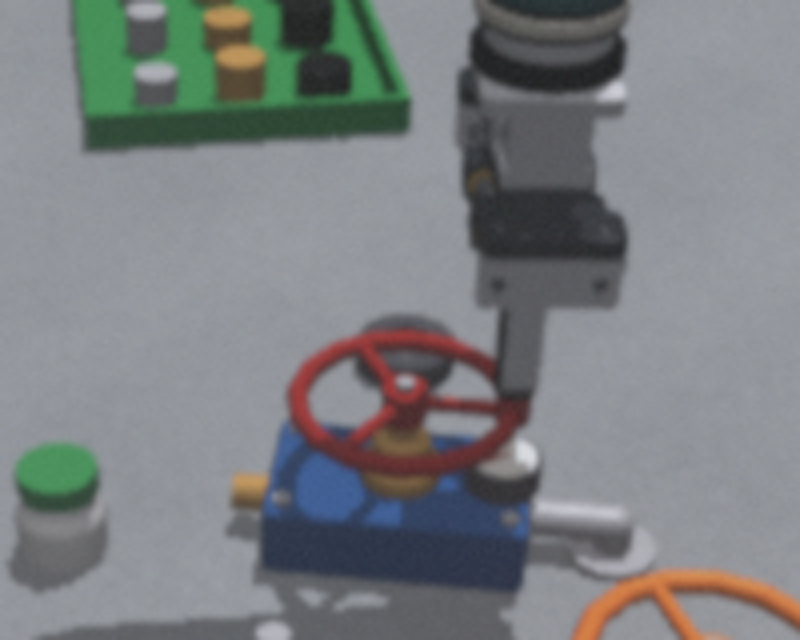

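The side crop shows the fingers still on the handle at about crop (515,395). The position did not move while the force doubled, so the wheel is closed at its stop, handle at (0.5858, 0.1186). The points measured along the arc give the hub at about (0.5262, 0.1261), so the stop angle is about −7°. Now anticlockwise to 712.8° in 15° rows.

```bash
python3 arc.py 0 15 24 | cut -d'>' -f1; python3 -m crank '[[0.9,[-0.0006,0.008,0],[0,0,0]],[0.9,[-0.001,0.0072,0],[0,0,0]],[0.9,[0,0,0],[0,0,0]]]'
```

```text
0.0020,0.0155 -
0.0060,0.0145 -
0.0095,0.0124 -
0.0124,0.0095 -
0.0145,0.0060 -
0.0155,0.0020 -
0.0155,-0.0020 -
0.0145,-0.0060 -
0.0124,-0.0095 -
0.0095,-0.0124 -
0.0060,-0.0145 -
0.0020,-0.0155 -
-0.0020,-0.0155 -
-0.0060,-0.0145 -
-0.0095,-0.0124 -
-0.0124,-0.0095 -
-0.0145,-0.0060 -
-0.0155,-0.0020 -
-0.0155,0.0020 -
-0.0145,0.0060 -
-0.0124,0.0095 -
-0.0095,0.0124 -
-0.0060,0.0145 -
-0.0020,0.0155 -
time: 8.2
tool_pos: [0.5862, 0.1262, 0.1205]
ee_rot: [-3.141, -0.0, -3.141]
wrist_force: [0.1, 0.5, 0.4]
width: 0.0233
finger_force: 30.0
```

```bash
python3 -m crank '[[0.9,[0.0020,0.0155,0],[0,0,0]],[0.9,[0.0060,0.0145,0],[0,0,0]],[0.9,[0.0095,0.0124,0],[0,0,0]],[0.9,[0.0124,0.0095,0],[0,0,0]],[0.9,[0.0145,0.0060,0],[0,0,0]],[0.9,[0.0155,0.0020,0],[0,0,0]]]'
```

```text
time: 8.8
tool_pos: [0.5257, 0.1861, 0.1205]
ee_rot: [-3.139, 0.001, -3.141]
wrist_force: [3.5, -8.6, -0.6]
width: 0.0235
finger_force: 30.0
```

Tracking is clean. Next 90°, then 180°.

```bash
python3 -m crank '[[0.9,[0.0155,-0.0020,0],[0,0,0]],[0.9,[0.0145,-0.0060,0],[0,0,0]],[0.9,[0.0124,-0.0095,0],[0,0,0]],[0.9,[0.0095,-0.0124,0],[0,0,0]],[0.9,[0.0060,-0.0145,0],[0,0,0]],[0.9,[0.0020,-0.0155,0],[0,0,0]]]'
```

```text
time: 9.4
tool_pos: [0.4662, 0.1282, 0.1205]
ee_rot: [3.138, 0.003, -3.14]
wrist_force: [6.4, 3.1, -4.9]
width: 0.0233
finger_force: 30.0
```

```bash
python3 -m crank '[[0.9,[-0.0020,-0.0155,0],[0,0,0]],[0.9,[-0.0060,-0.0145,0],[0,0,0]],[0.9,[-0.0095,-0.0124,0],[0,0,0]],[0.9,[-0.0124,-0.0095,0],[0,0,0]],[0.9,[-0.0145,-0.0060,0],[0,0,0]],[0.9,[-0.0155,-0.0020,0],[0,0,0]]]'
```

```text
time: 10.0
tool_pos: [0.5268, 0.0659, 0.1204]
ee_rot: [3.141, -0.001, 3.141]
wrist_force: [-2.9, 2.4, 1.7]
width: 0.0236
finger_force: 30.0
```

```bash
python3 -m crank '[[0.9,[-0.0155,0.0020,0],[0,0,0]],[0.9,[-0.0145,0.0060,0],[0,0,0]],[0.9,[-0.0124,0.0095,0],[0,0,0]],[0.9,[-0.0095,0.0124,0],[0,0,0]],[0.9,[-0.0060,0.0145,0],[0,0,0]],[0.9,[-0.0020,0.0155,0],[0,0,0]],[0.9,[0,0,0],[0,0,0]]]'
```

```text
time: 10.7
tool_pos: [0.5862, 0.1293, 0.1204]
ee_rot: [3.14, -0.001, -3.139]
wrist_force: [-3.7, 2.3, 2.4]
width: 0.0235
finger_force: 30.0
```

One turn done. Second turn.

```bash
python3 -m crank '[[0.9,[0.0020,0.0155,0],[0,0,0]],[0.9,[0.0060,0.0145,0],[0,0,0]],[0.9,[0.0095,0.0124,0],[0,0,0]],[0.9,[0.0124,0.0095,0],[0,0,0]],[0.9,[0.0145,0.0060,0],[0,0,0]],[0.9,[0.0155,0.0020,0],[0,0,0]]]'
```

```text
time: 11.3
tool_pos: [0.5279, 0.186, 0.1205]
ee_rot: [-3.14, 0.005, 3.141]
wrist_force: [2.7, -5.9, -0.8]
width: 0.0234
finger_force: 30.0
```

```bash
python3 -m crank '[[0.9,[0.0155,-0.0020,0],[0,0,0]],[0.9,[0.0145,-0.0060,0],[0,0,0]],[0.9,[0.0124,-0.0095,0],[0,0,0]],[0.9,[0.0095,-0.0124,0],[0,0,0]],[0.9,[0.0060,-0.0145,0],[0,0,0]],[0.9,[0.0020,-0.0155,0],[0,0,0]]]'
```

```text
time: 11.9
tool_pos: [0.4662, 0.1264, 0.1205]
ee_rot: [3.14, 0.001, -3.141]
wrist_force: [3.0, 2.3, -2.6]
width: 0.0235
finger_force: 30.0
```

```bash
python3 -m crank '[[0.9,[-0.0020,-0.0155,0],[0,0,0]],[0.9,[-0.0060,-0.0145,0],[0,0,0]],[0.9,[-0.0095,-0.0124,0],[0,0,0]],[0.9,[-0.0124,-0.0095,0],[0,0,0]],[0.9,[-0.0145,-0.0060,0],[0,0,0]],[0.9,[-0.0155,-0.0020,0],[0,0,0]]]'
```

```text
time: 12.5
tool_pos: [0.5269, 0.0659, 0.1204]
ee_rot: [3.141, -0.002, 3.141]
wrist_force: [-3.0, 5.4, 2.2]
width: 0.0232
finger_force: 30.0
```

```bash
python3 -m crank '[[0.9,[-0.0155,0.0020,0],[0,0,0]],[0.9,[-0.0145,0.0060,0],[0,0,0]],[0.9,[-0.0124,0.0095,0],[0,0,0]],[0.9,[-0.0095,0.0124,0],[0,0,0]],[0.9,[0,0,0],[0,0,0]],[0.9,[0,0,0],[0,0,0]]]'
```

```text
time: 13.1
tool_pos: [0.5788, 0.097, 0.1204]
ee_rot: [3.14, -0.001, -3.141]
wrist_force: [-2.0, 4.3, 1.0]
width: 0.0235
finger_force: 30.0
```

Now at −29°. I finish slowly to (0.5858, 0.1186).

```bash
python3 -m crank '[[0.9,[-0.0040,0.0072,0],[0,0,0]],[0.9,[-0.0024,0.0075,0],[0,0,0]],[0.9,[-0.0010,0.0070,0],[0,0,0]],[0.9,[0,0,0],[0,0,0]],[0.9,[0,0,0],[0,0,0]],[0.9,[0,0,0],[0,0,0]],[0.9,[0,0,0],[0,0,0]],[0.9,[0,0,0],[0,0,0]]]'
python3 - <<'E'
import pickle,cv2
from bench import vision
a=vision.snapshot("side")["color"][...,::-1];b=vision.snapshot("top")["color"][...,::-1]
f=lambda x:cv2.resize(x,(400,480),interpolation=cv2.INTER_CUBIC)
cv2.imwrite("pics/end.png",cv2.hconcat([f(a[120:312,240:400+40]),f(b[130:370,140:360])]))
E
```

```text
time: 13.9
tool_pos: [0.5857, 0.118, 0.1205]
ee_rot: [3.141, 0.0, 3.141]
wrist_force: [-4.0, -0.3, 1.2]
width: 0.0232
finger_force: 30.0
```

View pics/end.png

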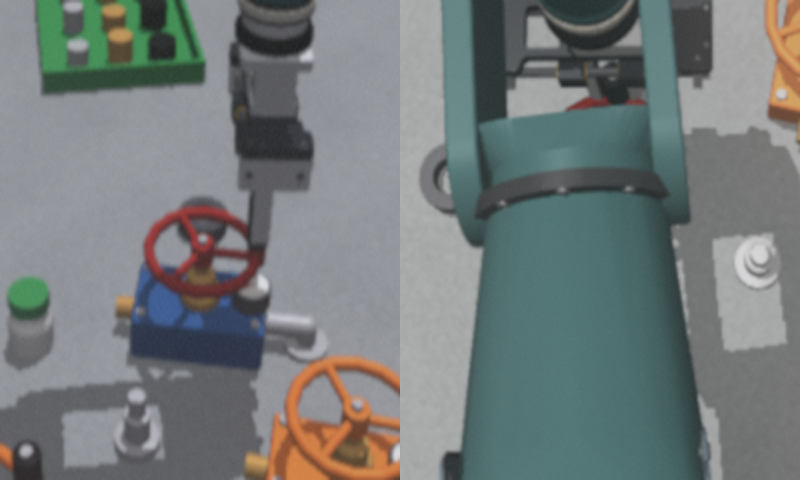

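The left half (side view) shows the handle gripped at about (258,245) with the spokes as they stood at the stop. The jar (28,320), ring (200,210) and sample (138,430) stand undisturbed. I hand the job in.

```bash
python3 -c "from bench import robot;print(robot.close_job())"
```

```text
the job is handed in; nothing more can be done
None
```

I closed the valve to its stop, backed it off two full turns to within about a degree by the measured tool position, and handed the job in still gripping the crank handle at 30 N; the last pictures showed the bystanders undisturbed, and the hand-in returned no verdict.

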